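# Free the sample carousel: cover up, index plunger pulled and held

### The arm

A 7-joint arm with a two-finger parallel gripper is mounted at the origin on a cart in front of the work surface, level with it; the furniture and walls round the work are solid. World frame = base frame: x ahead of the robot, y to its left, z up, the work surface at z = 0. Lengths are in m, angles in rad, forces in N, time in s.
With the tool pointing down it reaches from about 0.4 to 0.85 m from the base axis. Payload 4.5 kg.
Tool frame: the origin (TCP) lies at the very end of the fingers, on their centre line; the grasp point (between the pads) lies 19 mm behind it; z points along the fingers, y is the line along which they close (so a half turn about z gives the same grasp; the last joint's range is limited). The gripper opens to 88 mm and grips with 3 to 60 N. Pads are 18 mm wide; open, the fingers measure 123 mm over their backs; the gripper's body (75 mm by 187 mm) begins 45 mm behind the grasp point.
Start: joints at [1.202, 0.689, -0.195, 1.565, 0.157, 0.902, -0.215], TCP at [0.245, -0.575, 0.239] pointing down, gripper open.
Joint ranges: [-3.01, 3.01], [-0.46, 2.08], [-1.47, 1.51], [0.13, 2.56], [-1, 4.14], [0.04, 2.09], [-2.66, 2.66]. Speed limits (rad/s): [2.57, 2.57, 3.14, 3.14, 3.14, 3.14, 3.14].

### API

Orientations are given as a unit quaternion [x, y, z, w].
In Python, from plant import r gives the robot as it stands. The module is installed in compiled form; this text tells all that it offers.
- The arm moves only by the tool step_arm, never from a script. Its argument "increments" is a list of rows, each a list of 2 entries, a list of its own where there are three numbers: the shift along the world's x, y, z in cm, then the turn, a rotation vector about the world's x, y, z in degrees. A call has exactly 10 rows; each row shifts and turns the commanded pose from where the row before left it; what a row does not reach is not made up. A row lasts 1/10 s, in which the tool goes at most 50 mm and 8.59 degrees, less where a joint would pass 70% of its speed; a pose out of reach is approached as far as the arm can. A call is refused whole if a number of a shift passes 5 or a number of a turn 8.59, either way. A call with a gripper value outside its range is refused whole. "fingers" is the opening, from 0 (shut) to 1 (fully open), set as the call begins (left out, the last holds). The fingers move at their own pace and stop on an object; "grip_force" is the grip in N (left out, the last holds). Time passes only in rows, so rows that do not move let the fingers close, or fill a call up. It gives the time, the measured TCP pose, the force, the opening and the grip force at its end, in the units of the state.
- r.get_state(): the state, without advancing time (a new reading comes with each control period).
- r.snapshot(name): name is "scene" or "top"; returns (picture, depth): 420x560x3 uint8, red, green, blue; 420x560 float32, m along the optical axis (not along the pixel's ray), 0 where there is no reading.
- r.calibration(name): a dict with "fov_y" (degrees; the focal length in pixels is half the picture's height over the tangent of half this angle, whatever the lens; pixels are square), "cx", "cy" (the principal point, pixels), "R" (3x3) and "t" (3): a world point X has camera coordinates R X + t. Camera axes: x right, y down, z forward; pixel columns grow to the right and rows downward; lengths in m; the calibration is good to about 2 mm. A picture is of the moment at which its call begins. calibration takes no time and is no camera call.
- r.finish_job(): hands the job in; it is judged then, once.
The state is a dict: "clock": time; "q": joint angles; "qd": joint speeds; "joint_torque": joint torques, N m; "tool_pos": TCP position; "eef_rot": TCP orientation; "contact_force": force on the tool from outside, world axes, zero at the start; "moment": the same for the moment, N m; "opening": opening from 0.0 (shut) to 1.0 (fully open); "finger_force": force on a finger pad.
Only numpy, scipy, OpenCV 4.12 (cv2) and the standard library are available. Lean on these libraries where they do the work, as an engineer would, in place of code of your own. Each camera call takes 0.05 s, during which the arm holds its last target. There are 200 camera calls.

### The job

Free the turntable of the sample carousel so that a colleague can turn it by hand: fold the clear cover up until it stands upright as a splash shield, let go of it and leave it standing. Then take the red knob of the index plunger, pull it up against its spring as far as it goes so that the pin is clear of its hole in the turntable, and finish while still holding it there. Do not turn the turntable yourself, and leave the things standing around where they are.

Things in the scene. Friction and masses are not known exactly. Their poses are not given: they have to be found in the camera images.
- carousel: bench sample carousel, white base 210 x 180 mm fixed to the bench. Origin on the bench, 15 mm in front of the base's middle; x points from the front (plunger, handle) to the back (housing 112 mm high that carries the cover hinge), y to its left, z up. Two thin posts 118 mm high at x = -52, y = +-79 mm hold up the closed cover
- turntable_top (a point): centre of the top face of the aluminium turntable (diameter 136 mm), 54 mm above the bench, at x = +15 mm in the carousel's frame. It carries a centre nut up to 72 mm and capped vials up to 71 mm above the bench, all within 45 mm of its axis
- cover_hinge (a point): middle of the cover's hinge line, at x = +100 mm, 120 mm above the bench in the carousel's frame; the line runs along the carousel's y axis
- cover_handle: round steel rod of the cover's bent handle, 10 mm thick, along the carousel's y axis, 80 mm free between its legs; origin at its middle. It lies in the cover's plane, 191 mm from the hinge line, its centre 34 mm beyond the panel's edge, so fingers can straddle it; it can turn between them as the cover swings. Closed: x = -91 mm, 120 mm high; upright: 311 mm high, over the hinge
- cover (a joint): angle of the clear cover (170 mm wide, aluminium edges), rad: 0 lying closed over the turntable and plunger, 1.57 standing upright; it swings up and backwards to 2.1. Starts closed or a little ajar (up to 0.4). The hinge is stiff: the cover stays at any angle it is left; moving it takes 2 to 5 N at the handle
- red_knob: red pull knob of the index plunger, 24 mm diameter, 22 mm high, axis vertical; origin at its centre. Seated it is at x = -45 mm, y = 0 in the carousel's frame, centre 91 mm above the bench, under the closed cover. Below it: a steel sleeve 19 mm across up to 79 mm and an aluminium bracket 26 mm wide (y) up to 70 mm above the bench
- plunger (a joint): how far the plunger is pulled up, m: 0 with its pin seated in the turntable, 0.014 fully up against its stop; the pin is 12 mm deep in its hole. The spring pulls it back down, 6 N at 0 and 13 N fully up, as soon as it is let go
- turntable (a joint): angle of the turntable, rad, 0 at the start. The seated pin locks it (about 0.03 rad of play); with the pin clear it turns freely with little friction
- beaker_150: glass beaker, 68 mm across and 82 mm high, a loose bystander; origin at the centre of its underside
- wash_bottle: white squeeze bottle with red cap and bent spout, 195 mm high, a loose bystander; origin on its underside
- bottle_100a: clear bottle with blue cap, 57 mm across and 111 mm high, a loose bystander; origin at the centre of its underside
- timer: small digital timer lying flat, 62 x 66 x 16 mm, a loose bystander; origin at the centre of its underside

How it is judged:
On the way, in this order (a step that is already met when the one before it is completed fails the run):
1. the cover stands upright and has been let go (value of joint cover between 1.37 and 1.77 rad and contact force between the fingers and carousel below 0.3 N and value of joint plunger below 0.003 m), for 0.2 s.
2. the plunger is pulled fully up by its knob (value of joint plunger above 0.0125 m and contact force between the fingers and red_knob above 2 N), for 0.2 s.
At the end, for the whole second after the job is handed in: The fingers hold the red knob (more than 2 N of contact) with the plunger at least 12.5 mm of its 14 mm up, the cover stands within 0.2 rad (11 degrees) of upright, and the turntable is within 0.12 rad of where it was (all of step 2 and value of joint cover between 1.37 and 1.77 rad and value of joint turntable between -0.12 and 0.12 rad); the arm keeps its last pose, push and grip.
It fails at once if the turntable is turned (more than 0.2 rad) (value of joint turntable above 0.2 rad or value of joint turntable below -0.2 rad).
It fails at once if a loose thing standing around is moved more than 25 mm (distance of any of beaker_150, wash_bottle, bottle_100a, timer from where it was at the start of the episode above 0.025 m).
It also fails if it takes over 45 s, if anything falls off the work surface, if the arm or the gripper's body presses on something with over 40 N, if the wrist force passes 120 N, or if a joint passes its speed limit or range.

## Working session

There is one attempt and no reset: what is moved stays moved. The work goes in short steps, Python scripts to look and compute and a tool call to move; the robot and the scene stay as the last step left them, time stands still between calls to the robot, and variables do not carry over. Pictures are saved under pics/ and viewed, at most 10 in all, crops included, and the job is handed in when it is done.

Besides the shell and the picture viewer there is one more tool, called by a JSON object that holds its "fn" and its "kwargs", one argument or row to a line. step_arm: Moves the arm, as the interface text tells. Its arguments: {"type":"object","properties":{"increments":{"type":"array","items":{"type":"array"}},"fingers":{"type":"number"},"grip_force":{"type":"number"}},"required":["increments"]}

```bash
mkdir -p pics; cat > h.py <<'E'
import numpy as np, cv2
from plant import r
def cal(n):
    c=r.calibration(n); f=210/np.tan(np.radians(c["fov_y"])/2)
    return f,c["cx"],c["cy"],np.array(c["R"]),np.array(c["t"])
def ray(n,u,v):
    f,cx,cy,R,t=cal(n); d=R.T@np.array([(u-cx)/f,(v-cy)/f,1]); return -R.T@t,d
def onz(n,u,v,z):
    o,d=ray(n,u,v); return o+d*(z-o[2])/d[2]
def dep(n,D,u,v):
    o,d=ray(n,u,v); return o+d*D[int(v),int(u)]
def cloud(n,D):
    f,cx,cy,R,t=cal(n); v,u=np.mgrid[:420,:560]
    P=np.stack([(u-cx)/f*D,(v-cy)/f*D,D],-1); return (P-t)@R
def px(n,X):
    f,cx,cy,R,t=cal(n); c=R@np.array(X)+t; return c[0]/c[2]*f+cx,c[1]/c[2]*f+cy
E
python3 - <<'E'
from h import *
for n in("scene","top"):
    p,D=r.snapshot(n); cv2.imwrite(f"pics/{n}0.png",p[:,:,::-1]); np.save(n+"0.npy",D)
    f,cx,cy,R,t=cal(n); print(n,f,cx,cy,(-R.T@t).round(3),R[2].round(3), (D==0).sum())
print(r.get_state())
E
```

```text
scene 545.3160790295998 279.0956085373803 203.22353808428886 [-0.126  0.694  1.103] [ 0.498 -0.496 -0.712] 926
top 431.0283475895905 278.49570135123054 210.69324318334324 [0.357 0.01  1.424] [ 0.15  -0.009 -0.989] 945
{'clock': 0.1, 'q': array([ 1.2017458 ,  0.68990418, -0.194504  ,  1.56619118,  0.15732571,
        0.90250147, -0.21511476]), 'qd': array([ 2.54371217e-03, -8.61009013e-04, -5.50671456e-04, -1.96432189e-03,
        1.96596302e-05,  1.49351576e-03, -1.07993747e-03]), 'joint_torque': array([-3.22185580e-03, -5.28505790e+01, -1.27134439e+00, -1.53837597e+01,
       -5.25973155e-02,  2.10407357e-03,  3.32382467e-05]), 'tool_pos': array([ 0.2447604 , -0.57449027,  0.23800031]), 'eef_rot': array([ 9.79776198e-01,  2.00094858e-01, -2.31934053e-04, -7.72022684e-04]), 'contact_force': array([-0.53265679,  0.08553929,  0.02736311]), 'moment': array([ 0.01272493, -0.03120851, -0.01389111]), 'finger_force': 0.0, 'opening': 1.0029256893537035}
```

View pics/scene0.png

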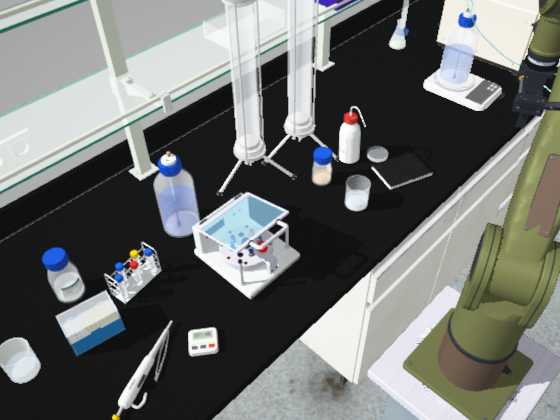

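View pics/top0.png

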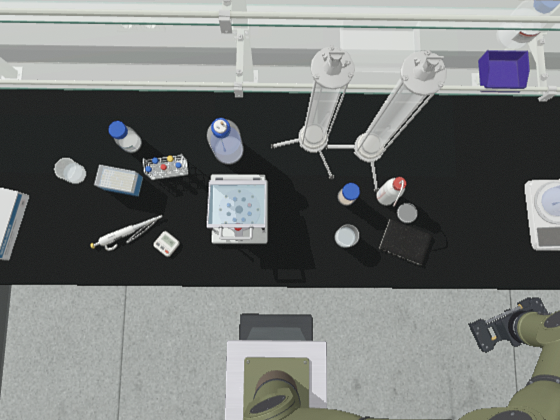

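The carousel is at about (238,212) in the top view and (245,240) in the scene view. Its handle faces the robot, near (235,233) in the top view. Next I'll zoom in and measure.

```bash
python3 - <<'E'
from h import *
a=cv2.imread("pics/top0.png")[165:255,195:285]; b=cv2.imread("pics/scene0.png")[180:300,180:310]
a=cv2.resize(a,(390,390),interpolation=cv2.INTER_CUBIC); b=cv2.resize(b,(400,369),interpolation=cv2.INTER_CUBIC)
o=np.zeros((390,800,3),np.uint8); o[:,:390]=a; o[:369,400:]=b; cv2.imwrite("pics/crop0.png",o)
P=cloud("top",np.load("top0.npy"))
for v in range(170,252,3): print(v,[tuple((P[v,u]*1000).astype(int)) for u in(212,225,238,250,262)])
E
```

```text
170 [(np.int64(710), np.int64(223), np.int64(0)), (np.int64(711), np.int64(179), np.int64(1)), (np.int64(711), np.int64(135), np.int64(3)), (np.int64(712), np.int64(95), np.int64(0)), (np.int64(713), np.int64(54), np.int64(-2))]
173 [(np.int64(700), np.int64(223), np.int64(0)), (np.int64(700), np.int64(179), np.int64(4)), (np.int64(701), np.int64(135), np.int64(0)), (np.int64(701), np.int64(94), np.int64(3)), (np.int64(703), np.int64(54), np.int64(-2))]
176 [(np.int64(664), np.int64(206), np.int64(110)), (np.int64(664), np.int64(165), np.int64(112)), (np.int64(665), np.int64(125), np.int64(111)), (np.int64(665), np.int64(88), np.int64(110)), (np.int64(665), np.int64(50), np.int64(115))]
179 [(np.int64(653), np.int64(205), np.int64(114)), (np.int64(652), np.int64(164), np.int64(122)), (np.int64(652), np.int64(123), np.int64(127)), (np.int64(652), np.int64(86), np.int64(128)), (np.int64(656), np.int64(50), np.int64(110))]
182 [(np.int64(641), np.int64(203), np.int64(125)), (np.int64(642), np.int64(163), np.int64(124)), (np.int64(642), np.int64(123), np.int64(128)), (np.int64(642), np.i
[... 4804 characters left out ...]
t64(27))]
245 [(np.int64(456), np.int64(214), np.int64(3)), (np.int64(457), np.int64(172), np.int64(-2)), (np.int64(458), np.int64(129), np.int64(-3)), (np.int64(458), np.int64(90), np.int64(0)), (np.int64(458), np.int64(50), np.int64(3))]
248 [(np.int64(446), np.int64(213), np.int64(7)), (np.int64(447), np.int64(172), np.int64(0)), (np.int64(448), np.int64(129), np.int64(-1)), (np.int64(448), np.int64(89), np.int64(-1)), (np.int64(449), np.int64(50), np.int64(0))]
251 [(np.int64(437), np.int64(213), np.int64(4)), (np.int64(437), np.int64(171), np.int64(0)), (np.int64(438), np.int64(129), np.int64(-2)), (np.int64(438), np.int64(89), np.int64(-1)), (np.int64(439), np.int64(50), np.int64(-1))]
```

View pics/crop0.png

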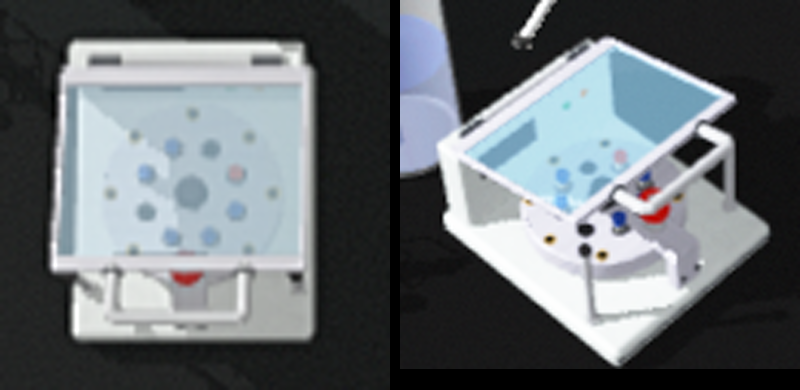

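The cover is a little ajar. In the top view the handle rod is near (237,238), at a height of about 0.16 m. The red knob is visible at about (263,247) in the scene view and (238,226) in the top view. Next: yaw, cover angle and knob position.

```bash
python3 - <<'E'
from h import *
D=np.load("top0.npy");P=cloud("top",D); x,y,z=P[...,0],P[...,1],P[...,2]
m=(x>.515)&(x<.63)&(y>.04)&(y<.205)&(z>.11)&(z<.18)
A=np.c_[x[m],y[m],np.ones(m.sum())]; c,*_=np.linalg.lstsq(A,z[m],rcond=None); print("plane",c,"tilt",np.arctan(np.hypot(c[0],c[1])),"yaw",np.arctan2(c[1],c[0]), "res",np.std(A@c-z[m]))
# base plate edges by brightness, z~0.03
p=cv2.imread("pics/top0.png"); 
# front edge of the base, left/right edges
B=(z>.015)&(z<.045)&(x>.4)&(x<.7)&(y>0)&(y<.26)
L=[];
g=cv2.cvtColor(p,6).astype(int)
fr=[]
for u in range(216,264):
    vs=np.where(g[230:255,u]>110)[0]
    if len(vs): fr.append(onz("top",u,230+vs.max()+.5,.028)[:2])
fr=np.array(fr); k=np.polyfit(fr[:,1],fr[:,0],1); print("front",k,fr[0],fr[-1])
for nm,rng in(("left",range(205,222)),("right",range(255,275))):
    q=[]
    for v in range(232,243):
        us=[u for u in rng if g[v,u]>110]
        if us: q.append(onz("top",(min(us)-.5 if nm=="left" else max(us)+.5),v,.028)[:2])
    q=np.array(q); print(nm,np.polyfit(q[:,0],q[:,1],1),np.median(q,0))
# handle
H=(x>.44)&(x<.49)&(y>.06)&(y<.17)&(z>.13)&(z<.2); print("handle",P[H].mean(0),np.polyfit(y[H],x[H],1))
hx=(z>.14)&(x<.475)&(x>.44)&(y>.08)&(y<.155)
print("rod",hx.sum(),np.polyfit(y[hx],x[hx],1),P[hx].mean(0),P[hx].min(0),P[hx].max(0))
for n in("scene","top"):
    im=cv2.cvtColor(cv2.imread(f"pics/{n}0.png"),40).astype(int)
    R=((im[...,0]<8)|(im[...,0]>172))&(im[...,1]>150)&(im[...,2]>80)
    v,u=np.where(R); s=(u>(250 if n=="scene" else 225))&(u<(275 if n=="scene" else 250))&(v>215)&(v<258)
    print(n,u[s].min(),u[s].max(),v[s].min(),v[s].max(),s.sum(),onz(n,u[s].mean(),v[s].mean(),.095))
    Q=cloud(n,np.load(n+"0.npy"))[v[s],u[s]]; print(np.median(Q,0))
Q=cloud("scene",np.load("scene0.npy")); 
for X in[(.5,.12,.3)]: pass
m=(P[...,2]>.2)&(P[...,0]>.4)&(np.abs(P[...,1]-.12)<.2); print("tall", P[m].min(0) if m.any() else None)
hh=(P[...,2]>.35)&(P[...,2]<1.2)&(np.abs(P[...,1]-.12)<.3);print("shelf front x",np.percentile(P[hh][:,0],[0,1,5]),np.percentile(P[hh][:,2],[0,5,50]))
E
```

```text
plane [-0.21214694 -0.00198882  0.26190643] tilt 0.20905648437977237 yaw -3.1322182063598105 res 0.0025480242846196745
front [-0.01135626  0.46569631] [0.46344132 0.19856831] [0.46516766 0.04655103]
left [-0.04780614  0.23847249] [0.4810666  0.21650071]
right [0.01471698 0.02836873] [0.48315206 0.03547927]
handle [0.47060997 0.12208674 0.16361875] [-0.01722222  0.47271257]
rod 80 [-0.02276776  0.46977334] [0.46711226 0.1168789  0.1645321 ] [0.46338567 0.08116108 0.15970354] [0.4736047  0.15452995 0.17091844]
scene 258 266 241 251 34 [0.50469308 0.12676031 0.095     ]
[0.50150979 0.12634247 0.09361511]
top 236 240 228 229 8 [0.50248349 0.12327836 0.095     ]
[0.50150186 0.12231741 0.10283311]
tall [ 0.75179508 -0.07997667  0.20007777]
shelf front x [0.0308394  0.04621192 0.06059634] [0.35004291 0.36476088 0.64701374]
```

{"fn": "step_arm", "kwargs": {
  "increments": [
    [[1.5,3.5,1.0],[0,0,3.4]],
    [[1.5,3.5,1.0],[0,0,3.4]],
    [[1.5,3.5,1.0],[0,0,3.4]],
    [[1.5,3.5,1.0],[0,0,3.4]],
    [[1.5,3.5,1.0],[0,0,3.4]],
    [[1.5,3.5,1.0],[0,0,3.4]],
    [[1.5,3.5,1.0],[0,0,3.4]],
    [[1.5,3.5,1.0],[0,0,3.4]],
    [[1.5,3.5,1.0],[0,0,3.4]],
    [[1.5,3.5,1.0],[0,0,3.4]]
  ],
  "fingers": 0.37,
  "grip_force": 20
}}

```text
clock: 1.1
tool_pos: [0.3951, -0.2235, 0.339]
eef_rot: [0.878, 0.479, -0.0, -0.0]
contact_force: [1.0, 0.4, 0.7]
opening: 0.368
finger_force: 0.0
```

{"fn": "step_arm", "kwargs": {
  "increments": [
    [[0.3,3.5,-0.5],[0,0,3.4]],
    [[0.3,3.5,-0.5],[0,0,3.4]],
    [[0.3,3.5,-0.5],[0,0,3.4]],
    [[0.3,3.5,-0.5],[0,0,3.4]],
    [[0.3,3.5,-0.5],[0,0,3.4]],
    [[0.3,3.5,-0.5],[0,0,3.4]],
    [[0.3,3.5,-0.5],[0,0,3.4]],
    [[0.3,3.5,-0.5],[0,0,3.4]],
    [[0.3,3.5,-0.5],[0,0,3.4]],
    [[0.3,3.5,-0.5],[0,0,3.4]]
  ]
}}

```text
clock: 2.1
tool_pos: [0.4248, 0.1262, 0.2883]
eef_rot: [0.7, 0.715, -0.0, 0.0]
contact_force: [-0.1, -0.4, 1.6]
opening: 0.369
finger_force: 0.0
```

{"fn": "step_arm", "kwargs": {
  "increments": [
    [[0,0,0],[0,-8,0]],
    [[0,0,0],[0,-8,0]],
    [[0,0,0],[0,-8,0]],
    [[0,0,0],[0,-8,0]],
    [[0,0,0],[0,-8,0]],
    [[0,0,0],[0,0,0]],
    [[0,0,0],[0,0,0]],
    [[0,0,0],[0,0,0]],
    [[0,0,0],[0,0,0]],
    [[0,0,0],[0,0,0]]
  ]
}}

```text
clock: 3.1
tool_pos: [0.4365, 0.1102, 0.2879]
eef_rot: [0.689, 0.688, 0.141, 0.179]
contact_force: [0.9, -0.1, 0.1]
opening: 0.371
finger_force: 0.0
```

```bash
python3 - <<'E'
from h import *
from scipy.spatial.transform import Rotation as T
s=r.get_state(); print(s["clock"],s["q"].round(2),s["tool_pos"].round(4),s["opening"],s["contact_force"].round(1)); print(T.from_quat(s["eef_rot"]).as_matrix().round(3))
p,D=r.snapshot("scene"); cv2.imwrite("pics/s1.png",p[90:330,140:440,::-1].repeat(2,0).repeat(2,1))
E
```

```text
3.1 [-0.41  0.29 -0.19  2.38  1.26  0.36 -1.76] [0.4365 0.1102 0.2879] 0.3708627919625106 [ 0.9 -0.1  0.1]
[[ 0.013  0.898  0.441]
 [ 0.998  0.012 -0.054]
 [-0.053  0.441 -0.896]]
```

View pics/s1.png

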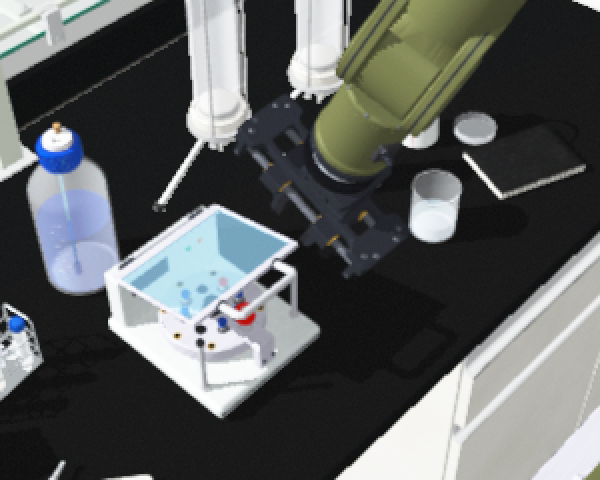

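{"fn": "step_arm", "kwargs": {
  "increments": [
    [[0,0.2,-1],[0,0,0]],
    [[0,0.2,-1],[0,0,0]],
    [[0,0.2,-1],[0,0,0]],
    [[0,0.2,-1],[0,0,0]],
    [[0,0.2,-1],[0,0,0]],
    [[0,0.2,-1],[0,0,0]],
    [[0,0.2,-1],[0,0,0]],
    [[0,0,0],[0,0,0]],
    [[0,0,0],[0,0,0]],
    [[0,0,0],[0,0,0]]
  ],
  "fingers": 0.3
}}

```text
clock: 4.15
tool_pos: [0.4364, 0.1243, 0.2182]
eef_rot: [0.689, 0.688, 0.141, 0.18]
contact_force: [0.2, 0.2, 0.3]
opening: 0.303
finger_force: 0.0
```

```bash
python3 - <<'E'
from h import *
from scipy.spatial.transform import Rotation as T
s=r.get_state(); print(s["clock"],s["q"].round(2),s["tool_pos"].round(4),s["opening"],s["contact_force"].round(1)); print(T.from_quat(s["eef_rot"]).as_matrix().round(3))
E
```

```text
4.15 [-0.4   0.48 -0.29  2.47  1.86  0.46 -2.45] [0.4364 0.1243 0.2182] 0.3026497843620868 [0.2 0.2 0.3]
[[ 0.013  0.897  0.441]
 [ 0.998  0.012 -0.054]
 [-0.054  0.441 -0.896]]
```

{"fn": "step_arm", "kwargs": {
  "increments": [
    [[0,0,1],[0,0,0]],
    [[0.3,0,1],[0,4,0]],
    [[0.3,0,1],[0,4,0]],
    [[0.4,0,1],[0,4,0]],
    [[0.4,0,1],[0,4,0]],
    [[0.4,0,0],[0,4,0]],
    [[0.4,0,0],[0,4,0]],
    [[0.4,0,0],[0,2.2,0]],
    [[0.4,0,0],[3,0,0]],
    [[0,0,0],[0,0,0]]
  ]
}}

```text
clock: 5.15
tool_pos: [0.4595, 0.1094, 0.2448]
eef_rot: [0.705, 0.704, 0.036, 0.071]
contact_force: [-0.3, -0.6, -1.0]
opening: 0.298
finger_force: 0.0
```

```bash
cat > st.py <<'E'
from h import *
from scipy.spatial.transform import Rotation as T
s=r.get_state(); print(s["clock"],s["q"].round(2),s["tool_pos"].round(4),s["opening"],s["contact_force"].round(1),s["finger_force"]); print(T.from_quat(s["eef_rot"]).as_matrix().round(3))
E
python3 st.py
```

```text
5.15 [-0.11  0.46 -0.43  2.12  0.59  0.57 -0.99] [0.4595 0.1094 0.2448] 0.2981927031941967 [-0.3 -0.6 -1. ] 0.0
[[ 0.005  0.989  0.15 ]
 [ 0.999  0.002 -0.049]
 [-0.048  0.15  -0.987]]
```

{"fn": "step_arm", "kwargs": {
  "increments": [
    [[-0.2,0.8,0],[0,0,0]],
    [[-0.2,0.8,0],[0,0,0]],
    [[0.2,0,-1.1],[0,0,0]],
    [[0.2,0,-1.1],[0,0,0]],
    [[0.2,-0.1,-1.1],[0,0,0]],
    [[0.2,-0.1,-1.1],[0,0,0]],
    [[0,0,0],[0,0,0]],
    [[0,0,0],[0,0,0]],
    [[0,0,0],[0,0,0]],
    [[0,0,0],[0,0,0]]
  ]
}}

```text
clock: 6.15
tool_pos: [0.463, 0.1253, 0.2008]
eef_rot: [0.704, 0.706, 0.036, 0.07]
contact_force: [0.5, -0.3, -0.1]
opening: 0.302
finger_force: 0.0
```

```bash
python3 st.py; python3 - <<'E'
from h import *
p,D=r.snapshot("scene"); np.save("s2.npy",D); cv2.imwrite("pics/s2.png",cv2.resize(p[150:300,180:380,::-1],(800,600),interpolation=cv2.INTER_CUBIC))
s=r.get_state(); print(px("scene",s["tool_pos"]), px("scene",(.467,.123,.16)))
E
```

```text
6.15 [-0.21  0.54 -0.34  2.15  0.7   0.46 -1.12] [0.463  0.1253 0.2008] 0.3019619539095608 [ 0.5 -0.3 -0.1] 0.0
[[ 0.001  0.989  0.15 ]
 [ 0.999  0.006 -0.048]
 [-0.048  0.15  -0.987]]
(np.float64(274.0367024824773), np.float64(226.27879269645138)) (np.float64(273.8356237893045), np.float64(236.80863090115156))
```

View pics/s2.png

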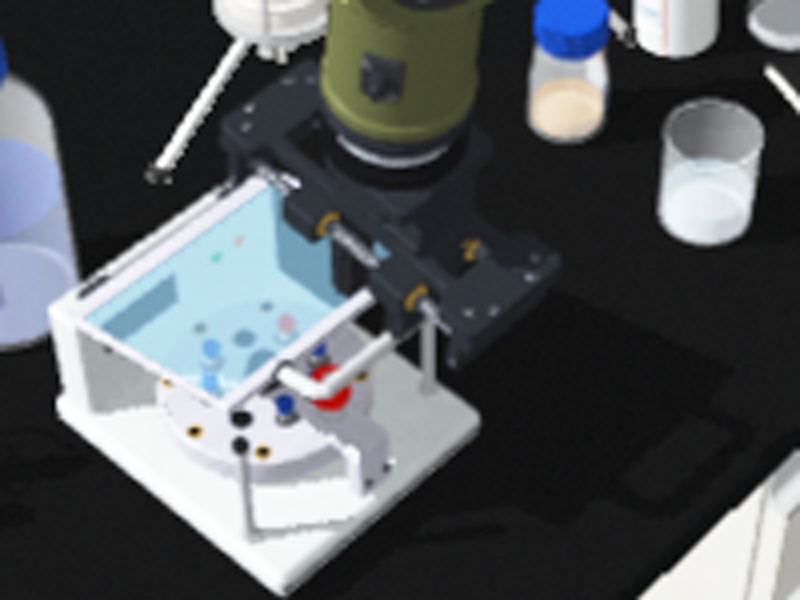

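The rod, at crop pixels (325,388)–(388,345), lies where I predicted. The fingers are above it, one on each side. Next I lower the gripper and close it.

{"fn": "step_arm", "kwargs": {
  "increments": [
    [[0.1,0,-1],[0,0,0]],
    [[0.1,0,-1],[0,0,0]],
    [[0.1,0,-1],[0,0,0]],
    [[0.1,-0.1,-1],[0,0,0]],
    [[0.1,-0.1,-1],[0,0,0]],
    [[0,0,0],[0,0,0]],
    [[0,0,0],[0,0,0]],
    [[0,0,0],[0,0,0]],
    [[0,0,0],[0,0,0]],
    [[0,0,0],[0,0,0]]
  ]
}}

```text
clock: 7.2
tool_pos: [0.4679, 0.1233, 0.1507]
eef_rot: [0.704, 0.706, 0.036, 0.07]
contact_force: [0.5, 0.3, 1.0]
opening: 0.301
finger_force: 0.0
```

{"fn": "step_arm", "kwargs": {
  "increments": [
    [[0,0,0],[0,0,0]],
    [[0,0,0],[0,0,0]],
    [[0,0,0],[0,0,0]],
    [[0,0,0],[0,0,0]],
    [[0,0,0],[0,0,0]],
    [[0,0,0],[0,0,0]],
    [[0,0,0],[0,0,0]],
    [[0,0,0],[0,0,0]],
    [[0,0,0],[0,0,0]],
    [[0,0,0],[0,0,0]]
  ],
  "fingers": 0.0,
  "grip_force": 15
}}

```text
clock: 8.2
tool_pos: [0.4672, 0.1231, 0.1502]
eef_rot: [0.704, 0.706, 0.036, 0.07]
contact_force: [-4.8, 1.5, 2.6]
opening: 0.11
finger_force: 15.0
```

```bash
python3 st.py
```

```text
8.2 [-0.3   0.64 -0.2   2.19  0.84  0.31 -1.25] [0.4672 0.1231 0.1502] 0.10954759949600171 [-4.8  1.5  2.6] 14.995381236076355
[[ 0.001  0.989  0.149]
 [ 0.999  0.006 -0.048]
 [-0.049  0.149 -0.988]]
```

```bash
python3 - <<'E'
import numpy as np
f=np.linspace(.21,1.57,21); t=np.radians(8.6+np.r_[np.zeros(8),np.arange(1,14)*1.5])
x=-19.1*np.cos(f)+1.0*np.sin(t); z=19.1*np.sin(f)-1.0*np.cos(t)
print(np.c_[np.diff(x),np.diff(z)].round(2).tolist(), x[-1]-x[0],z[-1]-z[0])
E
```

```text
[[0.31, 1.26], [0.4, 1.24], [0.48, 1.21], [0.56, 1.17], [0.64, 1.13], [0.72, 1.08], [0.79, 1.03], [0.88, 0.98], [0.95, 0.92], [1.01, 0.86], [1.06, 0.79], [1.11, 0.72], [1.16, 0.64], [1.2, 0.56], [1.23, 0.48], [1.26, 0.4], [1.29, 0.32], [1.3, 0.23], [1.32, 0.14], [1.32, 0.06]] 18.98665716883193 15.22503937196688
```

{"fn": "step_arm", "kwargs": {
  "increments": [
    [[0.31,0,1.26],[0,0,0]],
    [[0.4,0,1.24],[0,0,0]],
    [[0.48,0,1.21],[0,0,0]],
    [[0.56,0,1.17],[0,0,0]],
    [[0.64,0,1.13],[0,0,0]],
    [[0.72,0,1.08],[0,0,0]],
    [[0.79,0,1.03],[0,0,0]],
    [[0.88,0,0.98],[0,-1.5,0]],
    [[0.95,0,0.92],[0,-1.5,0]],
    [[1.01,0,0.86],[0,-1.5,0]]
  ]
}}

```text
clock: 9.2
tool_pos: [0.5322, 0.1236, 0.2591]
eef_rot: [0.702, 0.703, 0.062, 0.097]
contact_force: [-8.2, 2.0, 4.5]
opening: 0.103
finger_force: 15.0
```

```bash
python3 st.py
```

```text
9.2 [-0.11  0.51 -0.43  1.97  0.63  0.62 -0.97] [0.5322 0.1236 0.2591] 0.10254396637638692 [-8.2  2.   4.5] 15.013547390699387
[[ 0.004  0.975  0.223]
 [ 0.999  0.007 -0.049]
 [-0.049  0.223 -0.974]]
```

{"fn": "step_arm", "kwargs": {
  "increments": [
    [[0.96,0,0.85],[0,-1.5,0]],
    [[1.01,0,0.75],[0,-1.5,0]],
    [[1.06,0,0.67],[0,-1.5,0]],
    [[1.15,0,0.58],[0,-1.5,0]],
    [[1.2,0,0.48],[0,-1.5,0]],
    [[1.26,0,0.4],[0,-1.5,0]],
    [[1.29,0,0.32],[0,-1.5,0]],
    [[1.3,0,0.23],[0,-1.5,0]],
    [[1.0,0,0.14],[0,-1.5,0]],
    [[0,0,0],[0,0,0]]
  ]
}}

```text
clock: 10.2
tool_pos: [0.6393, 0.1238, 0.3037]
eef_rot: [0.689, 0.686, 0.147, 0.18]
contact_force: [2.5, 2.7, -1.8]
opening: 0.105
finger_force: 15.0
```

```bash
python3 st.py; python3 - <<'E'
from h import *
p,D=r.snapshot("scene"); np.save("s3.npy",D); cv2.imwrite("pics/s3.png",cv2.resize(p[100:300,140:400,::-1],(780,600),interpolation=cv2.INTER_CUBIC))
E
```

```text
10.2 [-0.18  0.51 -0.29  1.86  0.82  0.5  -1.09] [0.6393 0.1238 0.3037] 0.10471572735306718 [ 2.5  2.7 -1.8] 15.001544058322906
[[ 0.015  0.893  0.45 ]
 [ 0.999  0.006 -0.047]
 [-0.045  0.45  -0.892]]
```

View pics/s3.png

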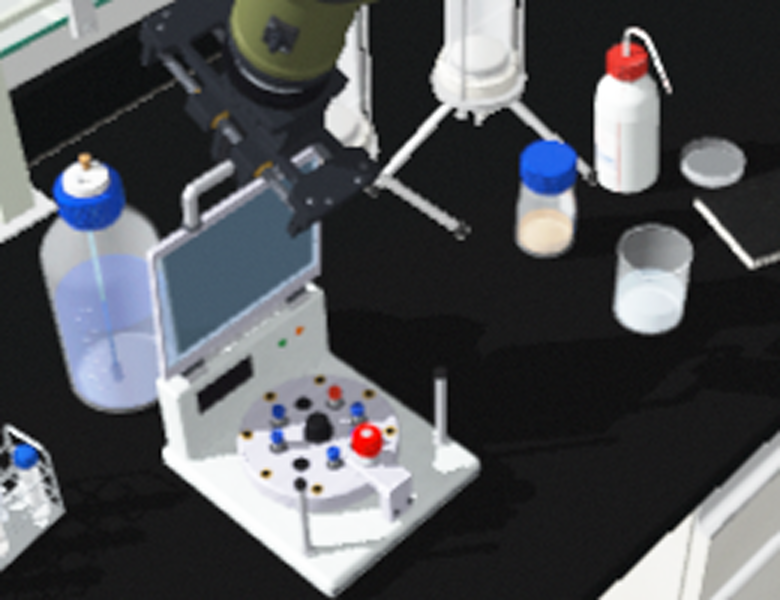

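The cover is up, with the gripper still on its handle, and the red knob is fully visible at crop (367,440). Next I measure the cover angle and the knob.

```bash
python3 - <<'E'
from h import *
D=np.load("s3.npy"); P=cloud("scene",D); x,y,z=[P[...,i] for i in range(3)]
m=(x>.58)&(x<.70)&(y>.06)&(y<.19)&(z>.15)&(z<.25)
v,u=np.where(m); m2=m&(np.mgrid[:420,:560][1]<247)&(np.mgrid[:420,:560][1]>190)
A=np.c_[z[m2],y[m2],np.ones(m2.sum())]; b=x[m2]
for _ in range(5):
    c,*_r=np.linalg.lstsq(A,b,rcond=None); e=A@c-b; k=np.abs(e)<.006; A,b=A[k],b[k]
print(m2.sum(),k.sum(),c,"phi",np.pi/2+np.arctan(c[0]), "x at z=.12",c@[.12,.123,1],"std",e.std())
p,_=r.snapshot("scene"); im=cv2.cvtColor(p,41).astype(int)
R=((im[...,0]<8)|(im[...,0]>172))&(im[...,1]>150)&(im[...,2]>80)
n,l,st,ce=cv2.connectedComponentsWithStats(R.astype(np.uint8))
for i in range(1,n):
    if st[i,4]>30: print(st[i],ce[i],onz("scene",*ce[i],.091),np.median(P[l==i],0),P[l==i].max(0))
print("knob pred px",px("scene",(.509,.126,.091)))
E
```

```text
1112 1112 [-0.08702879 -0.01082574  0.66228907] phi 1.4839862580060825 x at z=.12 0.6505140515816098 std 0.0013493490647594232
[342 114  14  13 131] [348.61068702 120.1221374 ] [ 0.67704549 -0.41281459  0.091     ] [ 0.63063535 -0.34952208  0.14906466] [0.77926439 0.69405965 1.10309877]
[257 241  10  11  77] [261.81818182 246.57142857] [0.50944749 0.12351333 0.091     ] [0.50376451 0.1275266  0.09846129] [0.54962575 0.69405965 1.10309877]
[129 261   9   8  53] [133.         264.41509434] [0.69052953 0.3716528  0.091     ] [0.69548007 0.36855659 0.08318629] [0.77896809 0.37715192 0.08731667]
knob pred px (np.float64(261.2132298138645), np.float64(247.24152422629342))
```

{"fn": "step_arm", "kwargs": {
  "increments": [
    [[0.4,0,0],[0,0,0]],
    [[0.4,0,0],[0,0,0]],
    [[0,0,0],[0,0,0]],
    [[0,0,0],[0,0,0]],
    [[0,0,0],[0,0,0]],
    [[0,0,0],[0,0,0]],
    [[0,0,0],[0,0,0]],
    [[0,0,0],[0,0,0]],
    [[0,0,0],[0,0,0]],
    [[0,0,0],[0,0,0]]
  ]
}}

```text
clock: 11.3
tool_pos: [0.6459, 0.1237, 0.304]
eef_rot: [0.689, 0.686, 0.146, 0.18]
contact_force: [1.5, 5.9, 3.7]
opening: 0.108
finger_force: 15.0
```

{"fn": "step_arm", "kwargs": {
  "increments": [
    [[0,0,0],[0,0,0]],
    [[0,0,0],[0,0,0]],
    [[0,0,0],[0,0,0]],
    [[0,0,0],[0,0,0]],
    [[0,0,0],[0,0,0]],
    [[-0.4,0,0.9],[0,0,0]],
    [[-0.4,0,0.9],[0,0,0]],
    [[-0.4,0,0.9],[0,0,0]],
    [[-0.8,0,1.8],[0,0,0]],
    [[-0.8,0,1.8],[0,0,0]]
  ],
  "fingers": 0.3
}}

```text
clock: 12.3
tool_pos: [0.6168, 0.1233, 0.3677]
eef_rot: [0.69, 0.686, 0.146, 0.18]
contact_force: [-0.0, -0.1, -0.7]
opening: 0.301
finger_force: 0.0
```

```bash
python3 st.py; python3 - <<'E'
from h import *
p,D=r.snapshot("scene"); P=cloud("scene",D); x,y,z=[P[...,i] for i in range(3)]
m2=(x>.58)&(x<.72)&(y>.06)&(y<.19)&(z>.15)&(z<.25)&(np.mgrid[:420,:560][1]<247)&(np.mgrid[:420,:560][1]>190)
A=np.c_[z[m2],y[m2],np.ones(m2.sum())]; b=x[m2]
for _ in range(5):
    c,*_r=np.linalg.lstsq(A,b,rcond=None); e=A@c-b; k=np.abs(e)<.006; A,b=A[k],b[k]
print("phi",np.pi/2+np.arctan(c[0]),e.std())
E
```

```text
12.3 [-0.12  0.41 -0.39  1.82  0.69  0.64 -0.95] [0.6168 0.1233 0.3677] 0.30057710768347207 [-0.  -0.1 -0.7] 0.0
[[ 0.016  0.894  0.448]
 [ 0.999  0.006 -0.048]
 [-0.046  0.448 -0.893]]
phi 1.5179250117931038 0.0015041961991192224
```

{"fn": "step_arm", "kwargs": {
  "increments": [
    [[-2.5,0,0],[0,0,0]],
    [[-2.5,0,0],[0,0,0]],
    [[-2.5,0,0],[0,0,0]],
    [[-2.5,0,0],[0,3.8,0]],
    [[-1,0,-1],[0,3.8,0]],
    [[0,0,-2],[0,3.8,0]],
    [[0,0,-2],[0,3.8,0]],
    [[0,0,-2],[0,3.8,0]],
    [[0,0,-2],[0,3.8,0]],
    [[0,0,-2],[0,3.8,0]]
  ],
  "fingers": 0.5
}}

```text
clock: 13.35
tool_pos: [0.5077, 0.1232, 0.2561]
eef_rot: [0.705, 0.709, -0.017, 0.016]
contact_force: [-0.1, -0.7, -0.3]
opening: 0.499
finger_force: 0.0
```

```bash
python3 st.py
```

```text
13.35 [-0.04  0.57 -0.5   1.83  0.41  0.86 -0.75] [0.5077 0.1232 0.2561] 0.49901061819579556 [-0.1 -0.7 -0.3] 0.0
[[-0.006  1.    -0.001]
 [ 0.999  0.006 -0.048]
 [-0.048 -0.001 -0.999]]
```

Remove the small x tilt and descend to hover at z ≈ 0.14, then look.

{"fn": "step_arm", "kwargs": {
  "increments": [
    [[0,0,-1.5],[1.4,0,0]],
    [[0,0,-1.5],[1.4,0,0]],
    [[0,0.1,-1.5],[0,0,0]],
    [[0,0.1,-1.5],[0,0,0]],
    [[0,0,-1.5],[0,0,0]],
    [[0,0,-1.5],[0,0,0]],
    [[0,0,-1.5],[0,0,0]],
    [[0,0,-1.1],[0,0,0]],
    [[0,0,0],[0,0,0]],
    [[0,0,0],[0,0,0]]
  ]
}}

```text
clock: 14.35
tool_pos: [0.5077, 0.1254, 0.1407]
eef_rot: [0.705, 0.709, 0.001, -0.0]
contact_force: [-0.2, -0.7, -0.3]
opening: 0.5
finger_force: 0.0
```

```bash
python3 st.py; python3 - <<'E'
from h import *
p,D=r.snapshot("scene"); cv2.imwrite("pics/s4.png",cv2.resize(p[170:300,180:340,::-1],(738,600),interpolation=cv2.INTER_CUBIC))
s=r.get_state(); print([((px("scene",X)-np.array([180,170]))*4.615).round() for X in(s["tool_pos"],(.507,.1255,.102),(.507,.1255,.08))])
E
```

```text
14.35 [-0.08  0.73 -0.41  1.96  0.53  0.56 -0.85] [0.5077 0.1254 0.1407] 0.5004612122455041 [-0.2 -0.7 -0.3] 0.0
[[-0.006  1.     0.001]
 [ 1.     0.006  0.001]
 [ 0.001  0.001 -1.   ]]
[array([373., 294.]), array([377., 344.]), array([379., 371.])]
```

View pics/s4.png

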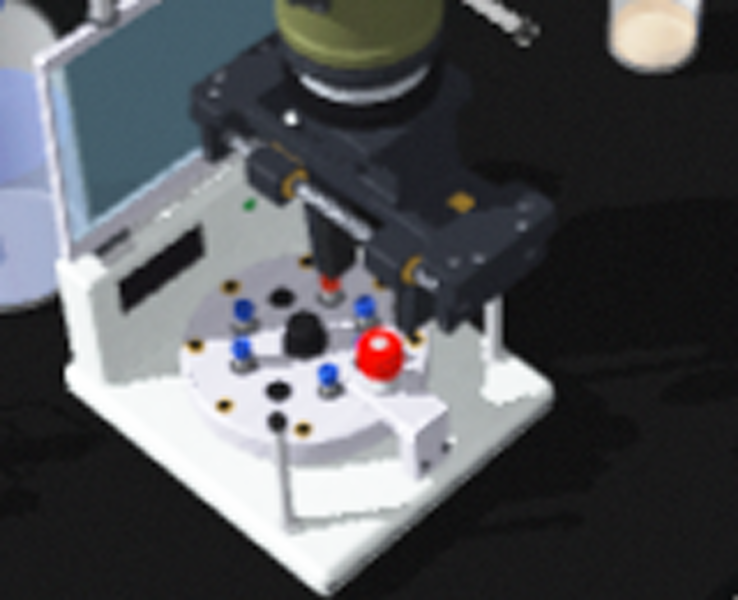

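The knob, at crop (380,355), is centred between the fingers and within 1 px of my prediction. Descending to grip it.

{"fn": "step_arm", "kwargs": {
  "increments": [
    [[0,0,-1],[0,0,0]],
    [[0,0,-1],[0,0,0]],
    [[0,0,-1],[0,0,0]],
    [[0,0,-1],[0,0,0]],
    [[0,0,-1],[0,0,0]],
    [[0,0,-0.6],[0,0,0]],
    [[0,0,0],[0,0,0]],
    [[0,0,0],[0,0,0]],
    [[0,0,0],[0,0,0]],
    [[0,0,0],[0,0,0]]
  ]
}}

```text
clock: 15.4
tool_pos: [0.5078, 0.1252, 0.0848]
eef_rot: [0.705, 0.709, 0.001, 0.0]
contact_force: [0.1, 0.7, 0.2]
opening: 0.498
finger_force: 0.0
```

{"fn": "step_arm", "kwargs": {
  "increments": [
    [[0,0,0],[0,0,0]],
    [[0,0,0],[0,0,0]],
    [[0,0,0],[0,0,0]],
    [[0,0,0],[0,0,0]],
    [[0,0,0],[0,0,0]],
    [[0,0,0],[0,0,0]],
    [[0,0,0],[0,0,0]],
    [[0,0,0],[0,0,0]],
    [[0,0,0],[0,0,0]],
    [[0,0,0],[0,0,0]]
  ],
  "fingers": 0.0,
  "grip_force": 45
}}

```text
clock: 16.4
tool_pos: [0.5075, 0.1252, 0.0845]
eef_rot: [0.705, 0.709, 0.0, -0.0]
contact_force: [-1.1, -0.3, 3.2]
opening: 0.254
finger_force: 45.0
```

{"fn": "step_arm", "kwargs": {
  "increments": [
    [[0,0,0.2],[0,0,0]],
    [[0,0,0.2],[0,0,0]],
    [[0,0,0.2],[0,0,0]],
    [[0,0,0.2],[0,0,0]],
    [[0,0,0.2],[0,0,0]],
    [[0,0,0.2],[0,0,0]],
    [[0,0,0.1],[0,0,0]],
    [[0,0,0],[0,0,0]],
    [[0,0,0],[0,0,0]],
    [[0,0,0],[0,0,0]]
  ]
}}

```text
clock: 17.4
tool_pos: [0.5074, 0.1251, 0.0973]
eef_rot: [0.705, 0.709, 0.0, -0.0]
contact_force: [1.8, 1.6, -12.3]
opening: 0.255
finger_force: 45.0
```

{"fn": "step_arm", "kwargs": {
  "increments": [
    [[0,0,0.05],[0,0,0]],
    [[0,0,0.05],[0,0,0]],
    [[0,0,0.05],[0,0,0]],
    [[0,0,0.05],[0,0,0]],
    [[0,0,0],[0,0,0]],
    [[0,0,0],[0,0,0]],
    [[0,0,0],[0,0,0]],
    [[0,0,0],[0,0,0]],
    [[0,0,0],[0,0,0]],
    [[0,0,0],[0,0,0]]
  ]
}}

```text
clock: 18.4
tool_pos: [0.5073, 0.1251, 0.0988]
eef_rot: [0.705, 0.709, 0.0, -0.0]
contact_force: [4.9, 1.9, -25.8]
opening: 0.256
finger_force: 45.0
```

```bash
python3 - <<'E'
from h import *
p,D=r.snapshot("scene"); cv2.imwrite("pics/s5.png",cv2.resize(p[150:300,160:340,::-1],(720,600),interpolation=cv2.INTER_CUBIC))
P=cloud("scene",D); x,y,z=[P[...,i] for i in range(3)]
m2=(x>.58)&(x<.72)&(y>.06)&(y<.19)&(z>.15)&(z<.25)&(np.mgrid[:420,:560][1]<225)&(np.mgrid[:420,:560][1]>190)
A=np.c_[z[m2],y[m2],np.ones(m2.sum())]; b=x[m2]
for _ in range(5):
    c,*_r=np.linalg.lstsq(A,b,rcond=None); e=A@c-b; k=np.abs(e)<.006; A,b=A[k],b[k]
print("phi",np.pi/2+np.arctan(c[0]),e.std())
E
```

```text
phi 1.5176363459918594 0.001438212505874697
```

View pics/s5.png

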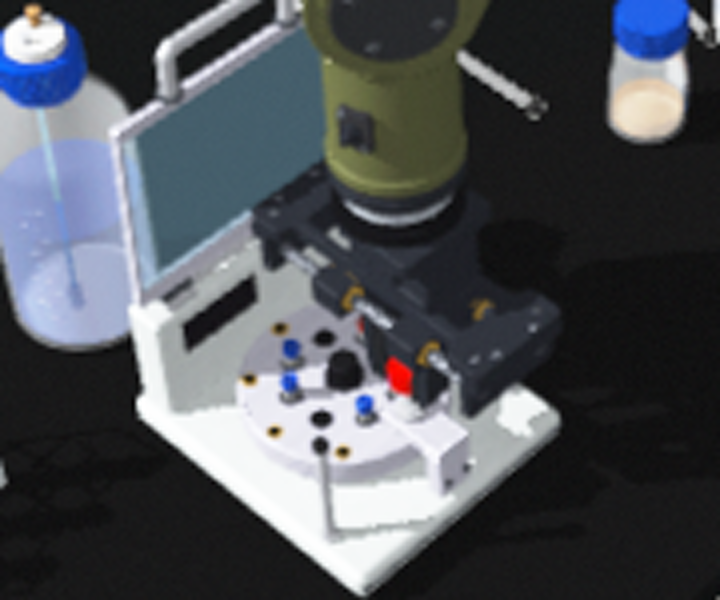

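The knob, at (400,375), is gripped and at its stop: the pull rose from 12 N to 26 N. The cover is upright at 1.52 rad and the turntable has not moved. Handing in.

```bash
python3 -c "
from plant import r
print(r.finish_job())"
```

```text
the job is handed in; nothing more can be done
None
```

I handed the job in at about 18.5 s of the 45 s, with the cover let go and standing at about 1.52 rad, the red knob gripped at 45 N and pulled up to its stop, and no turntable movement visible in the last picture; `finish_job()` gave no verdict.

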